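# Close and lock the laminator's nip

## Task

The foam board is already lying in the laminator with the top roller raised: close the nip on it. With your fingertips push the lever with the red ball knob along its slot, away from the feed table, until it stops and the roller is down, then push it sideways round the corner, towards the rollers, to the very end of the notch so that it is locked there. Ease the lever over rather than slamming, forcing or clamping it, then come away; leave the cleaner bottle, tape roll, tape measure and squeegee where they are.

Things in the scene. Friction and masses are not known exactly. Their poses are not given: they have to be found in the camera images.
- laminator: Dark grey bench-top roll laminator, fixed, 565 mm wide. Origin: on the bench right below the lever's pivot in the right-hand housing (x -130 to 150, y -65 to 65, top z 190 mm). x points from the feed table (board with blue print) to the exit side; y along the rollers (y 65 to 400) to the left-hand housing (y 400 to 500, red stop button up to z 213). Film roll above the rollers: up to z 194.
- slot_corner (a point): Corner of the L-shaped slot, 18 mm wide, in the aluminium gate plate on the right-hand housing; at laminator (27, 0, 190) mm. The long leg lies along the laminator's x at y = 0, from x = -36 (white dot) to 36; from the corner the notch runs to +y, ending at y = 34 (green dot). Point on the slot's centre line, level with the plate's top.
- knob (a point): Centre of the red ball knob, 38 mm across, on a 9 mm rod through the slot, 165 mm from the lever's pivot (100 mm above the bench). Laminator frame: x = 165 sin a cos b, y = 165 sin b, z = 100 + 165 cos a cos b mm, a = nip_shaft, b = nip_lever: (-54, 0, 256) at the open end, (54, 0, 256) at the corner, about (53, 50, 249) locked. Free air round it down to the plate (z 190).
- nip_shaft (a joint): Lever angle (rad) along the long leg: 0 upright; negative leans to the feed table (open, roller raised, slot ends near -0.33); positive leans to the exit side (roller down, slot ends near 0.33). Starts from -0.31 to -0.10. Stays where it is left; 2 to 4 N at the knob moves it. The top roller moves with it.
- nip_lever (a joint): Lever angle (rad) sideways: 0 in the long leg; positive leans to the laminator's +y (to the rollers). The slot's walls hold it within 0.03 of 0 until nip_shaft is above about 0.29 (the corner); the notch ends near 0.31. Stays where it is left; about 2 N at the knob moves it.
- cleaner: White cleaner bottle with a blue cap, 62 mm in diameter, 175 mm high, loose on the bench beside the lever's housing. Origin at the centre of its underside. Leave alone.
- tape_roll: Roll of blue tape lying flat on the bench, 100 mm in diameter, 48 mm high. Origin at the centre of its underside. Leave alone.
- tape_measure: Yellow tape measure with black sides standing on the bench, 70 x 40 x 62 mm high. Origin at the centre of its underside. Leave alone.
- squeegee: Yellow hand squeegee with a grey felt edge, 83 x 100 x 14 mm high, lying loose on top of the right-hand housing behind the gate plate, on the exit side (about laminator x 75 to 155, top at z 203 mm). Origin at its underside. Leave alone.

How it is judged (in metres and radians):
On the way, in this order (a step that is already met when the one before it is completed fails the run):
1. the lever is at the far end of the long leg, roller down, not yet in the notch (value of joint nip_shaft above 0.28 rad and value of joint nip_lever below 0.1 rad), for 0.1 s.
2. the lever is home at the end of the notch (value of joint nip_shaft above 0.27 rad and value of joint nip_lever above 0.26 rad), for 0.2 s.
At the end, for the whole second after the job is handed in: The lever rests in the notch with nip_shaft above 0.27 rad and nip_lever above 0.26 rad (the knob within about 8 mm of the end of its way), and the four loose things are within 20 mm of where they stood (all of step 2 and velocity of joint each of nip_lever, nip_shaft below 0.05 rad/s and distance of each of cleaner, tape_roll, tape_measure, squeegee from where it was at the start of the episode below 0.02 m); the robot touches nothing.
It fails at once if the lever is slammed: it swings faster than 4 rad/s (0.65 m/s at the knob) (velocity of joint any of nip_shaft, nip_lever above 4 rad/s).
It fails at once if the lever (or any part of the laminator) is forced or clamped: more than 45 N from the fingers (contact force between the fingers and laminator above 45 N).
It fails at once if a loose thing is moved more than 20 mm or tipped (distance of any of cleaner, tape_roll, tape_measure, squeegee from where it was at the start of the episode above 0.02 m or angle between any of cleaner, tape_measure's own z axis and vertical above 0.4 rad).
It also fails if it takes over 45 s, if anything falls off the work surface, if the arm or the gripper's body presses on something with over 40 N, if the wrist force passes 120 N, or if a joint passes its speed limit or range.

## Robot

A 6-joint arm with a two-finger parallel gripper is mounted at the origin on the work surface. World frame = base frame: x ahead of the robot, y to its left, z up, the work surface at z = 0. Lengths are in mm, angles in rad, forces in N, time in s.
With the tool pointing down it reaches from about 350 to 775 mm from the base axis. Payload 7.3 kg.
Tool frame: the origin (TCP) lies on the front face of the gripper's body, between the roots of the fingers; the fingertips stand 66 mm ahead of it and the grasp point (between the pads) lies 47 mm ahead of it (bot.tip_extent is the distance from the TCP to the fingertips, in mm); z points along the fingers, y is the line along which they close (so a half turn about z gives the same grasp; the last joint's range is limited). The gripper opens to 92 mm and grips with 3 to 60 N. Pads are 19 mm wide; open, the fingers measure 130 mm over their backs; the gripper's body (75 mm by 190 mm) begins 47 mm behind the grasp point.
Start: joints at [-0.146, 0.342, 1.524, -0, 1.275, -0.146], TCP at [525.013, 0.02, 292.241] pointing down, gripper open.
Joint ranges: [-2.53, 2.53], [-0.77, 2.02], [0.04, 2.7], [-1, 4.14], [0.28, 2.66], [-3.11, 3.11]. Speed limits (rad/s): [2.57, 2.57, 3.14, 3.14, 3.14, 3.14].

## Interface

Orientations are given as [roll, pitch, yaw] about the fixed x, y, z axes, in that order (R = Rz(yaw) Ry(pitch) Rx(roll)).
In Python, from plant import readout, viewer, order, bot gives the robot as it stands.
- The arm moves only by the shell command python3 -m creep 'ROWS'. ROWS is text: rows parted by semicolons, each of 7 numbers parted by spaces: the shift along the world's x, y, z in m, then the turn, a rotation vector about the world's x, y, z in rad, then the opening in per cent of the stroke, from 0 (shut) to 100 (fully open). A call has 1 to 8 rows; each row shifts and turns the commanded pose from where the row before left it; what a row does not reach is not made up. A row lasts 1/12 s, in which the tool goes at most 41.7 mm and 7.16 degrees, less where a joint would pass 70% of its speed; a pose out of reach is approached as far as the arm can. A call is refused whole if a number of a shift passes 0.0417 or a number of a turn 0.125, either way. A call with a gripper value outside its range is refused whole. The fingers move at their own pace and stop on an object; the grip force is fixed at half the most. Time passes only in rows, so rows that do not move let the fingers close. It gives the time, the measured TCP pose, the force, the opening and the grip force at its end, in the units of the state.
- readout.get_obs(): the state, without advancing time (a new reading comes with each control period).
- viewer.capture(name): name is "scene" or "side" or "wrist"; returns the picture (400x640x3 uint8, red, green, blue); there is no depth.
- viewer.camera_info(name): a dict with "fx", "fy", "cx", "cy" (pixels), "D" ([k1, k2, p1, p2, k3] as OpenCV has them; the pictures are not rectified), "origin" and "rotation" of the camera in the world. Camera axes: x right, y up, looking along -z (the intrinsics and any distortion apply to the point x, -y, -z); pixel columns grow to the right and rows downward; lengths in mm; the calibration is good to about 2 mm. A picture is of the moment at which its call begins: read the wrist's pose just before it. camera_info takes no time and is no camera call; for the wrist camera it gives the pose at the moment of the call.
- order.close_job(): hands the job in; it is judged then, once.
The state is a dict: "time": time; "joint_positions": joint angles; "dq": joint speeds; "tau": joint torques, N m; "tool_pos": TCP position; "tcp_rot": TCP orientation; "contact_force": force on the tool from outside, world axes, zero at the start; "moment": the same for the moment, N m; "grip_width": finger opening in mm; "finger_force": force on a finger pad.
Only numpy, scipy, OpenCV 4.12 (cv2) and the standard library are available. Lean on these libraries where they do the work, as an engineer would, in place of code of your own. Each camera call takes 0.05 s, during which the arm holds its last target. There are 200 camera calls.

## Working session

There is one attempt and no reset: what is moved stays moved. The work goes in short steps, Python scripts to look and compute and a shell command to move; the robot and the scene stay as the last step left them, time stands still between calls to the robot, and variables do not carry over. Pictures are saved under pics/ and viewed, at most 10 in all, crops included, and the job is handed in when it is done.

```bash
mkdir -p pics; cat > h.py <<'E'
import numpy as np, cv2
from plant import readout, viewer, order, bot
def ray(ci,u,v):
    K=np.array([[ci['fx'],0,ci['cx']],[0,ci['fy'],ci['cy']],[0,0,1]])
    p=cv2.undistortPoints(np.array([[[u,v]]],float),K,np.array(ci['D'],float))[0,0]
    d=np.array(ci['rotation'],float).reshape(3,3)@np.array([p[0],-p[1],-1]); return np.array(ci['origin'],float),d/np.linalg.norm(d)
def plane(ci,u,v,z):
    o,d=ray(ci,u,v); return o+d*(z-o[2])/d[2]
def cross(r1,r2):
    (a,d),(b,e)=r1,r2
    s=np.linalg.lstsq(np.stack([d,-e],1),b-a,rcond=None)[0]
    p,q=a+s[0]*d,b+s[1]*e; return (p+q)/2,np.linalg.norm(p-q)
def blobs(im,f,mn=20):
    hsv=cv2.cvtColor(im,cv2.COLOR_RGB2HSV); m=f(*[hsv[...,i].astype(int) for i in range(3)]).astype(np.uint8)
    n,l,s,c=cv2.connectedComponentsWithStats(m); return [(c[i].round(1).tolist(),s[i].tolist()) for i in range(1,n) if s[i][4]>=mn]
red=lambda h,s,v:((h<7)|(h>173))&(s>150)&(v>70)
green=lambda h,s,v:(h>45)&(h<85)&(s>110)&(v>60)
E
python3 - <<'E'
from h import *
a=[]
for n in("scene","side"):
    im=viewer.capture(n); cv2.imwrite(f"pics/{n}0.png",im[...,::-1]); print(n,"red",blobs(im,red),"green",blobs(im,green,6))
    ci=viewer.camera_info(n); print(np.round(ci['origin']),np.round(ci['fx']))
E
```

```text
scene red [([441.6, 57.9], [435, 52, 15, 13, 158]), ([316.4, 132.2], [307, 123, 20, 20, 320])] green [([461.1, 76.9], [456, 73, 11, 9, 72]), ([356.4, 165.2], [355, 164, 4, 4, 12])]
[ 897. -613.  823.] 455.0
side red [([327.4, 57.5], [321, 52, 14, 12, 136]), ([307.6, 143.8], [297, 133, 22, 22, 364])] green [([355.7, 65.4], [351, 63, 10, 7, 54]), ([348.1, 164.8], [346, 164, 5, 3, 12])]
[ 543. -793.  744.] 506.0
```

View pics/scene0.png

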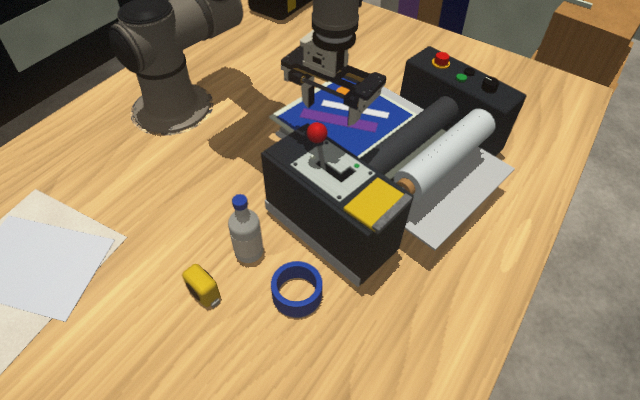

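View pics/side0.png

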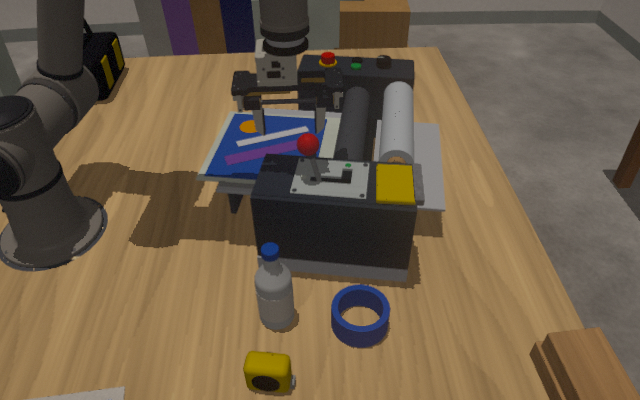

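The scene and side views show the red knob at scene (316,132) and side (308,144). The green notch dot is at scene (356,165) and side (348,165). The stop button is far left of the rollers, and the squeegee lies behind the gate plate. The gripper hangs beyond the knob, over the feed table.

```bash
python3 - <<'E'
from h import *
S={n:viewer.camera_info(n) for n in("scene","side")}
def x(p,q): return cross(ray(S["scene"],*p),ray(S["side"],*q))
print("knob",x((316.4,132.2),(307.6,143.8)));print("green",x((356.4,165.2),(348.1,164.8)))
print("stop",x((441.6,57.9),(327.4,57.5)));print("greenbtn",x((461.1,76.9),(355.7,65.4)))
for n,box in(("scene",(285,120,385,215)),("side",(285,150,375,205))):
    im=cv2.imread(f"pics/{n}0.png"); hsv=cv2.cvtColor(im,cv2.COLOR_BGR2HSV)
    m=((hsv[...,1]<60)&(hsv[...,2]>110)).astype(np.uint8); k=np.zeros_like(m);k[box[1]:box[3],box[0]:box[2]]=1
    c=max(cv2.findContours(m*k,0,2)[0],key=cv2.contourArea)
    P=np.array([plane(S[n],*p[0],190)[:2] for p in c],np.float32)
    print(n,"plate",cv2.minAreaRect(P),"green",plane(S[n],*((356.4,165.2) if n=="scene" else (348.1,164.8)),190))
    # squeegee
    m=((hsv[...,0]>20)&(hsv[...,0]<34)&(hsv[...,1]>180)&(hsv[...,2]>120)).astype(np.uint8)
    for c in cv2.findContours(m,0,2)[0]:
        if cv2.contourArea(c)>600: print("yellow",cv2.boundingRect(c),cv2.minAreaRect(np.array([plane(S[n],*p[0],203)[:2] for p in c],np.float32)))
print(readout.get_obs()['tool_pos'],readout.get_obs()['tcp_rot'],np.round(viewer.camera_info("wrist")['origin']))
E
```

```text
Traceback (most recent call last):
  File "h.py", line 6, in ray
    d=np.array(ci['rotation'],float).reshape(3,3)@np.array([p[0],-p[1],-1]); return np.array(ci['origin'],float),d/np.linalg.norm(d)
      ~~~~~~~~~~~~~~~~~~~~~~~~~~~~~~~~~~~~~~^^^^^
ValueError: cannot reshape array of size 3 into shape (3,3)
```

Rotation is RPY; convert it.

```bash
sed -i "s/np.array(ci\['rotation'\],float).reshape(3,3)@/Rotation.from_euler('xyz',ci['rotation']).as_matrix()@/; 1a from scipy.spatial.transform import Rotation" h.py; python3 - <<'E'
from h import *
S={n:viewer.camera_info(n) for n in("scene","side")}
def x(p,q): return cross(ray(S["scene"],*p),ray(S["side"],*q))
print("knob",x((316.4,132.2),(307.6,143.8)));print("green",x((356.4,165.2),(348.1,164.8)))
print("stop",x((441.6,57.9),(327.4,57.5)));print("greenbtn",x((461.1,76.9),(355.7,65.4)))
for n,box in(("scene",(285,120,385,215)),("side",(285,150,375,205))):
    im=cv2.imread(f"pics/{n}0.png"); hsv=cv2.cvtColor(im,cv2.COLOR_BGR2HSV)
    m=((hsv[...,1]<60)&(hsv[...,2]>110)).astype(np.uint8); k=np.zeros_like(m);k[box[1]:box[3],box[0]:box[2]]=1
    c=max(cv2.findContours(m*k,0,2)[0],key=cv2.contourArea)
    P=np.array([plane(S[n],*p[0],190)[:2] for p in c],np.float32)
    print(n,"plate",cv2.minAreaRect(P),"green",plane(S[n],*((356.4,165.2) if n=="scene" else (348.1,164.8)),190))
    m=((hsv[...,0]>20)&(hsv[...,0]<34)&(hsv[...,1]>180)&(hsv[...,2]>120)).astype(np.uint8)
    for c in cv2.findContours(m,0,2)[0]:
        if cv2.contourArea(c)>600: print("yellow",cv2.boundingRect(c),cv2.minAreaRect(np.array([plane(S[n],*p[0],203)[:2] for p in c],np.float32)))
print(readout.get_obs()['tool_pos'],readout.get_obs()['tcp_rot'],viewer.camera_info("wrist")['origin'])
E
```

```text
knob (array([555.69357144, -96.89011115, 262.16388347]), np.float64(0.8567860069833905))
green (array([628.19741419, -65.05284048, 191.26556632]), np.float64(1.5314619999481416))
stop (array([617.69724316, 351.15414864, 203.20514289]), np.float64(2.457163489544281))
greenbtn (array([683.50901259, 318.97508242, 195.34688488]), np.float64(1.1347883605710154))
scene plate ((593.412841796875, -96.80709838867188), (101.39825439453125, 131.42623901367188), 79.36170196533203) green [627.09479001 -63.05176229 190.        ]
yellow (344, 178, 59, 50) ((702.9234619140625, -131.3265380859375), (99.81379699707031, 62.33928680419922), 82.23639678955078)
side plate ((594.23291015625, -97.99624633789062), (98.7705078125, 129.29721069335938), 79.39932250976562) green [628.64836939 -64.52461349 190.        ]
yellow (244, 351, 46, 25) ((491.5849609375, -465.2104187011719), (29.154266357421875, 52.16029357910156), 80.54861450195312)
yellow (376, 164, 39, 38) ((700.2117919921875, -134.10975646972656), (98.01130676269531, 61.90633010864258), 82.05958557128906)
[5.24731912e+02 5.41273947e-02 2.91605469e+02] [-3.14021865e+00 -1.75837820e-04  1.57084305e+00] [524.70374859  74.10498526 383.89039452]
```

Frame: yaw ≈ -0.185 rad and origin ≈ (593, -104). The checks hold: knob z 262, dot at y 45, stop button at y 452. First I raise the tool, close the fingers, align the yaw and go behind the knob.

```bash
python3 -m creep '-0.010 0 0.005 0 0 -0.046 0;-0.010 0 0.005 0 0 -0.046 0;-0.010 0 0.004 0 0 -0.046 0;-0.001 0 0 0 0 -0.047 0;0 0 0 0 0 0 0;0 0 0 0 0 0 0;0 0 0 0 0 0 0;0 0 0 0 0 0 0' && python3 -m creep '0 -0.015 0 0 0 0 0;0 -0.020 0 0 0 0 0;0 -0.020 0 0 0 0 0;0 -0.020 0 0 0 0 0;0 -0.010 0 0 0 0 0;0 0 0 0 0 0 0;0 0 0 0 0 0 0'; python3 - <<'E'
from h import *
o=readout.get_obs();print(o['tool_pos'],o['tcp_rot'],o['contact_force'],o['grip_width'])
for n in ("side",):
    im=viewer.capture(n);cv2.imwrite("pics/side1.png",cv2.resize(im[90:230,200:440],None,fx=3,fy=3)[...,::-1])
E
```

```text
time: 0.77
tool_pos: [494.2, 0.0, 305.9]
tcp_rot: [-3.141, 0.0, 1.387]
contact_force: [0.8, 0.1, -0.9]
grip_width: 43.3
finger_force: 0.0
time: 1.35
tool_pos: [494.0, -84.9, 306.0]
tcp_rot: [-3.141, -0.001, 1.385]
contact_force: [-0.0, 0.5, 0.2]
grip_width: 1.2
finger_force: 0.0
[494.01211724 -84.91687825 305.98890988] [-3.14109875e+00 -5.74170616e-04  1.38483330e+00] [-0.01644032  0.51398902  0.1677538 ] 1.1732033504463355
```

View pics/side1.png

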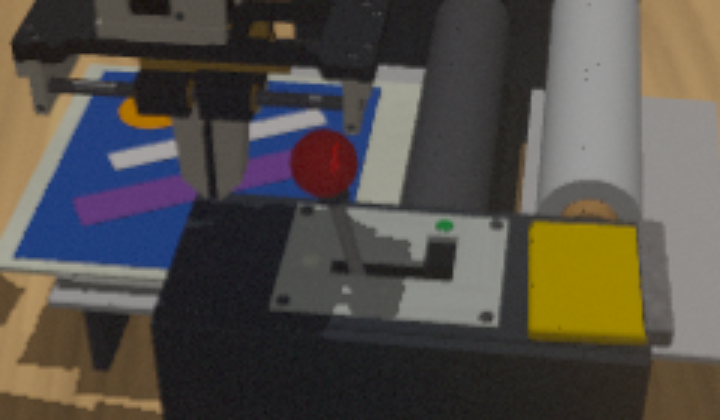

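The side view shows the closed fingers behind the knob (fingertip at crop (212,195), knob at (323,163)), about 25 mm short of it. A bracket prong hangs at the body's end near (352,110), above the knob. I'll pass it raised by 8 mm, then lower once the knob is inside it.

```bash
python3 -m creep '0 0 0.008 0 0 0 0;0.0059 -0.0011 0 0 0 0 0;0.0059 -0.0011 0 0 0 0 0;0.0059 -0.0011 0 0 0 0 0;0 0 -0.008 0 0 0 0;0 0 0 0 0 0 0' && python3 -m creep '0.0049 -0.0009 0 0 0 0 0;0.0049 -0.0009 0 0 0 0 0;0.0049 -0.0009 0 0 0 0 0;0.0049 -0.0009 0 0 0 0 0;0.0049 -0.0009 0 0 0 0 0;0.0049 -0.0009 0 0 0 0 0'; python3 - <<'E'
from h import *
im=viewer.capture("side");print(blobs(im,red));cv2.imwrite("pics/side2.png",cv2.resize(im[90:230,200:440],None,fx=3,fy=3)[...,::-1])
E
```

```text
time: 1.9
tool_pos: [511.6, -88.0, 304.4]
tcp_rot: [-3.139, -0.0, 1.386]
contact_force: [-0.7, 0.0, -0.2]
grip_width: 0.6
finger_force: 0.0
time: 2.4
tool_pos: [541.6, -93.8, 306.4]
tcp_rot: [3.141, 0.0, 1.386]
contact_force: [-1.5, 0.4, 2.8]
grip_width: 0.7
finger_force: 1.5
[([327.6, 57.5], [321, 52, 14, 12, 131]), ([321.3, 143.0], [311, 133, 22, 21, 365])]
```

View pics/side2.png

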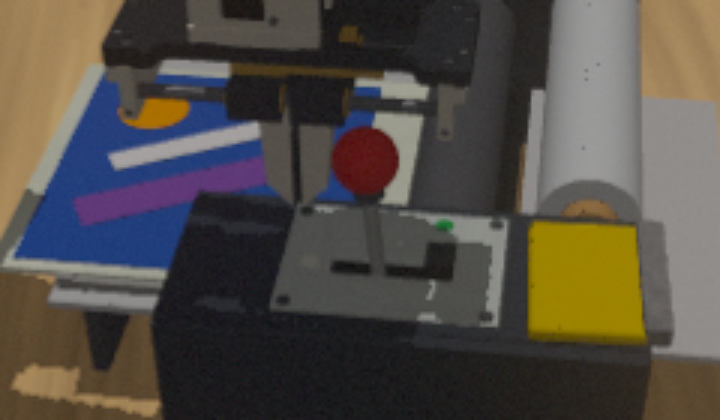

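The knob is moving with the finger (crop (365,160), about 24 mm along), with light contact. Carrying on.

```bash
python3 -m creep '0.0069 -0.0013 0 0 0 0 0;0.0069 -0.0013 0 0 0 0 0;0.0069 -0.0013 0 0 0 0 0;0.0069 -0.0013 0 0 0 0 0;0.0069 -0.0013 0 0 0 0 0;0.0069 -0.0013 0 0 0 0 0;0.0069 -0.0013 0 0 0 0 0;0.0039 -0.0007 0 0 0 0 0' && python3 -m creep '0.0029 -0.0005 0 0 0 0 0;0.002 -0.0004 0 0 0 0 0;0 0 0 0 0 0 0'; python3 - <<'E'
from h import *
a=viewer.capture("side");b=viewer.capture("scene");print(blobs(a,red),blobs(b,red))
A=max(blobs(a,red),key=lambda t:t[1][4])[0];B=max(blobs(b,red),key=lambda t:t[1][4])[0]
k,e=cross(ray(viewer.camera_info("scene"),*B),ray(viewer.camera_info("side"),*A));d=k[:2]-[593.1,-103.9]
print(k,e,"lam",d@[.983,-.184],d@[.184,.983])
E
```

```text
time: 3.12
tool_pos: [594.1, -103.7, 305.6]
tcp_rot: [-3.141, -0.0, 1.386]
contact_force: [-2.7, -0.1, -2.0]
grip_width: 0.1
finger_force: 0.8
time: 3.37
tool_pos: [598.6, -104.4, 306.1]
tcp_rot: [3.141, -0.0, 1.386]
contact_force: [-0.7, -0.2, -0.7]
grip_width: 0.3
finger_force: 0.0
[([356.1, 147.9], [346, 137, 22, 22, 378])] [([441.6, 57.9], [435, 52, 15, 13, 159]), ([347.9, 156.2], [340, 146, 18, 20, 265])]
[ 634.87011296 -116.22488947  263.07825885] 0.6152826080109061 lam 43.32780070307203 -4.429665565840567
```

```bash
python3 -m creep '0.002 -0.0004 0 0 0 0 0;0.002 -0.0004 0 0 0 0 0;0.002 -0.0004 0 0 0 0 0;0.002 -0.0004 0 0 0 0 0;0 0 0 0 0 0 0' && python3 -m creep '0.001 -0.0002 0 0 0 0 0;0.001 -0.0002 0 0 0 0 0;0 0 0 0 0 0 0'
```

```text
time: 3.88
tool_pos: [606.6, -106.0, 306.2]
tcp_rot: [3.141, -0.0, 1.386]
contact_force: [-1.0, -0.1, -0.6]
grip_width: 0.4
finger_force: 0.3
time: 4.13
tool_pos: [608.3, -106.4, 306.2]
tcp_rot: [3.142, -0.0, 1.386]
contact_force: [-1.1, -0.5, -0.2]
grip_width: 0.5
finger_force: 0.5
```

```bash
python3 -m creep '0.001 -0.0002 0 0 0 0 0;0.001 -0.0002 0 0 0 0 0;0 0 0 0 0 0 0'; python3 -m creep '0.001 -0.0002 0 0 0 0 0;0.001 -0.0002 0 0 0 0 0;0 0 0 0 0 0 0';  python3 - <<'E'
from h import *
a=viewer.capture("side");b=viewer.capture("scene")
A=max(blobs(a,red),key=lambda t:t[1][4])[0];B=max(blobs(b,red),key=lambda t:t[1][4])[0]
k,e=cross(ray(viewer.camera_info("scene"),*B),ray(viewer.camera_info("side"),*A));d=k[:2]-[593.1,-103.9]
print(k,e,"lam",d@[.983,-.184],d@[.184,.983])
cv2.imwrite("pics/side3.png",cv2.resize(a[90:230,200:440],None,fx=3,fy=3)[...,::-1])
E
```

```text
time: 4.38
tool_pos: [610.0, -106.7, 306.1]
tcp_rot: [-3.141, -0.0, 1.386]
contact_force: [-3.5, 0.2, -0.4]
grip_width: 0.3
finger_force: 1.6
time: 4.63
tool_pos: [610.9, -106.9, 306.0]
tcp_rot: [-3.137, -0.0, 1.386]
contact_force: [-9.1, 2.2, 0.9]
grip_width: 0.3
finger_force: 4.5
[ 646.52680852 -117.0805532   258.86532465] 0.04158317555549845 lam 54.94377456250485 -3.1259510280489957
```

View pics/side3.png

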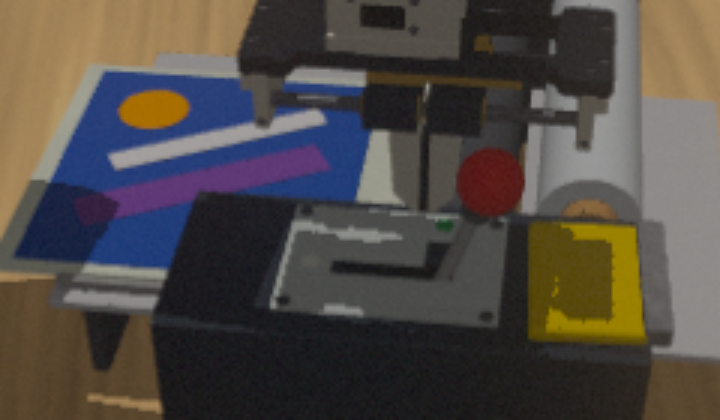

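The knob is at the stop (lam x ≈ 55, 9 N, crop (490,182)), leaning to the exit side at the corner. Now back off, go round to the -y side and come in line with the knob.

```bash
python3 -m creep '-0.0098 0.0018 0 0 0 0 0;-0.0098 0.0018 0 0 0 0 0;-0.003 -0.017 0 0 0 0 0;-0.0032 -0.017 0 0 0 0 0;-0.0032 -0.017 0 0 0 0 0;0 0 0 0 0 0 0' && python3 -m creep '0.011 -0.0021 0 0 0 0 0;0.011 -0.0021 0 0 0 0 0;0.011 -0.0021 0 0 0 0 0;0.011 -0.0021 0 0 0 0 0;0.011 -0.0021 0 0 0 0 0;0 0 -0.006 0 0 0 0;0 0 0 0 0 0 0'; python3 - <<'E'
from h import *
d=np.array(readout.get_obs()['tool_pos'])[:2]-[593.1,-103.9];print("lam",d@[.983,-.184],d@[.184,.983])
a=viewer.capture("side");print(blobs(a,red))
cv2.imwrite("pics/side4.png",cv2.resize(a[70:250,220:460],None,fx=3,fy=3)[...,::-1])
E
```

```text
time: 5.23
tool_pos: [583.3, -157.5, 306.7]
tcp_rot: [3.139, 0.002, 1.383]
contact_force: [-0.3, 1.0, -0.3]
grip_width: 0.6
finger_force: 0.0
time: 5.82
tool_pos: [638.3, -164.6, 298.7]
tcp_rot: [-3.14, -0.0, 1.386]
contact_force: [-0.8, 0.4, -0.6]
grip_width: 0.6
finger_force: 0.0
lam 55.563122223077535 -51.340476557824886
[([327.4, 57.4], [321, 52, 14, 12, 135])]
```

View pics/side4.png

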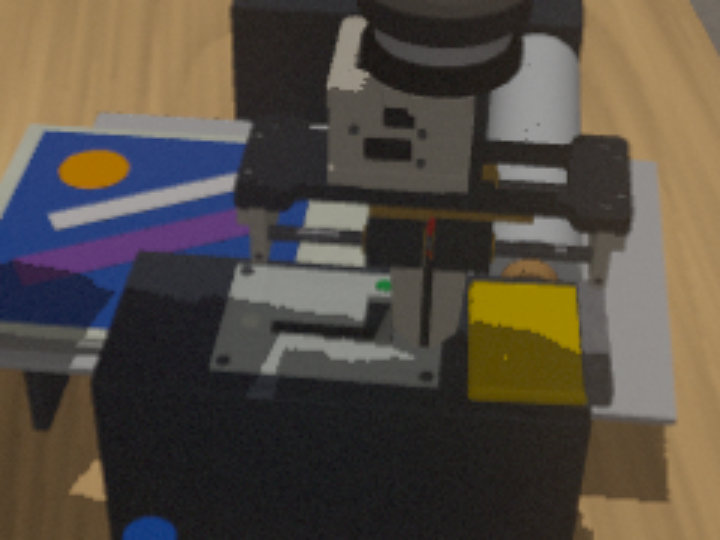

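The closed fingers stand on the near side of the knob; red shows through the finger gap at crop (430,235), so they are centred. Pushing towards the rollers.

```bash
python3 -m creep '0.0009 0.0049 0 0 0 0 0;0.0009 0.0049 0 0 0 0 0;0.0009 0.0049 0 0 0 0 0;0.0009 0.0049 0 0 0 0 0;0.0009 0.0049 0 0 0 0 0;0.0009 0.0049 0 0 0 0 0;0.0009 0.0049 0 0 0 0 0' && python3 -m creep '0.0009 0.0049 0 0 0 0 0;0.0009 0.0049 0 0 0 0 0;0.0009 0.0049 0 0 0 0 0;0.0009 0.0049 0 0 0 0 0;0 0 0 0 0 0 0'; python3 - <<'E'
from h import *
d=np.array(readout.get_obs()['tool_pos'])[:2]-[593.1,-103.9];print("lam",d@[.983,-.184],d@[.184,.983])
E
```

```text
time: 6.45
tool_pos: [644.6, -131.0, 300.9]
tcp_rot: [3.14, 0.001, 1.385]
contact_force: [-1.1, -3.5, 3.2]
grip_width: 0.4
finger_force: 1.8
time: 6.87
tool_pos: [648.3, -109.7, 299.9]
tcp_rot: [-3.141, -0.001, 1.387]
contact_force: [-0.1, -0.5, -0.2]
grip_width: 0.4
finger_force: 0.0
lam 55.303240738839904 4.47690805635558
```

```bash
python3 -m creep '0.0006 0.0029 0 0 0 0 0;0.0006 0.0029 0 0 0 0 0;0.0006 0.0029 0 0 0 0 0;0.0004 0.002 0 0 0 0 0;0 0 0 0 0 0 0'; python3 -m creep '0.0004 0.002 0 0 0 0 0;0.0002 0.001 0 0 0 0 0;0 0 0 0 0 0 0';python3 - <<'E'
from h import *
d=np.array(readout.get_obs()['tool_pos'])[:2]-[593.1,-103.9];print("lam",d@[.983,-.184],d@[.184,.983])
E
```

```text
time: 7.28
tool_pos: [650.3, -99.9, 300.0]
tcp_rot: [-3.141, -0.0, 1.386]
contact_force: [-0.0, 0.1, -0.1]
grip_width: 0.3
finger_force: 0.1
time: 7.53
tool_pos: [650.9, -97.3, 300.2]
tcp_rot: [3.142, -0.0, 1.386]
contact_force: [0.3, -1.1, -0.8]
grip_width: 0.6
finger_force: 0.3
lam 55.6382521666703 17.148078015929652
```

```bash
python3 -m creep '0.0002 0.001 0 0 0 0 0;0.0002 0.001 0 0 0 0 0;0.0002 0.001 0 0 0 0 0;0 0 0 0 0 0 0'; python3 -m creep '0.0002 0.001 0 0 0 0 0;0.0002 0.001 0 0 0 0 0;0 0 0 0 0 0 0'; python3 - <<'E'
from h import *
a=viewer.capture("side");b=viewer.capture("scene")
cv2.imwrite("pics/both5.png",np.hstack([cv2.resize(x[70:230,260:420],None,fx=2.5,fy=2.5) for x in (a,b)])[...,::-1])
E
```

```text
time: 7.87
tool_pos: [651.5, -94.3, 300.2]
tcp_rot: [3.142, -0.0, 1.386]
contact_force: [0.4, -0.2, 0.5]
grip_width: 0.4
finger_force: 0.5
time: 8.12
tool_pos: [652.0, -92.3, 300.2]
tcp_rot: [3.141, -0.0, 1.386]
contact_force: [-0.4, -1.1, -1.4]
grip_width: 0.5
finger_force: 0.5
```

View pics/both5.png

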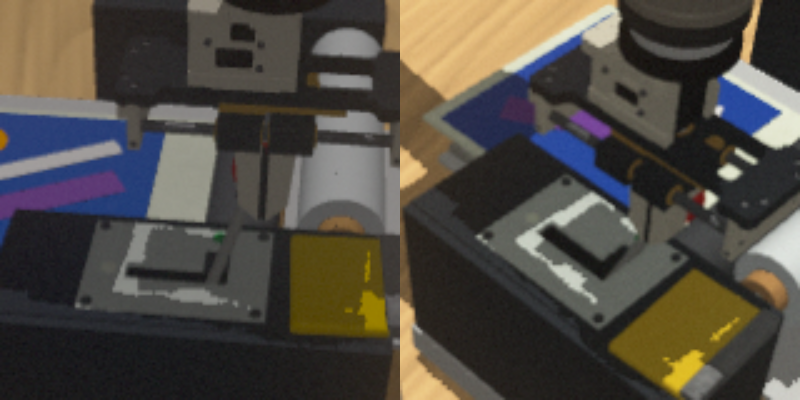

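Both crops show the lever leaning into the notch, with the knob just behind the fingers. There is no stop force yet, so I keep easing on.

```bash
for i in 1; do python3 -m creep '0.0002 0.001 0 0 0 0 0;0.0002 0.001 0 0 0 0 0;0 0 0 0 0 0 0'; done; python3 -m creep '0.0002 0.001 0 0 0 0 0;0.0002 0.001 0 0 0 0 0;0 0 0 0 0 0 0'
```

```text
time: 8.47
tool_pos: [652.2, -90.7, 300.2]
tcp_rot: [-3.141, 0.001, 1.386]
contact_force: [-1.1, -3.0, -0.9]
grip_width: 0.5
finger_force: 1.5
time: 8.72
tool_pos: [652.4, -90.0, 300.1]
tcp_rot: [-3.141, 0.003, 1.385]
contact_force: [-3.0, -7.4, -1.1]
grip_width: 0.5
finger_force: 4.0
```

```bash
python3 -m creep '0.0002 0.001 0 0 0 0 0;0 0 0 0 0 0 0;0 0 0 0 0 0 0' && python3 -m creep '-0.0005 -0.0025 0 0 0 0 0;-0.0018 -0.0098 0 0 0 0 0;-0.0037 -0.0197 0 0 0 0 0;-0.0055 -0.0295 0 0 0 0 0;-0.0037 -0.0197 0 0 0 0 0;0 0 0.03 0 0 0 0;0 0 0.03 0 0 0 0;0 0 0 0 0 0 0'; python3 - <<'E'
from h import *
a=viewer.capture("side");b=viewer.capture("scene")
A=max(blobs(a,red),key=lambda t:t[1][4])[0];B=max(blobs(b,red),key=lambda t:t[1][4])[0];print(A,B)
k,e=cross(ray(viewer.camera_info("scene"),*B),ray(viewer.camera_info("side"),*A));d=k[:2]-[593.1,-103.9]
print(k,e,"lam",d@[.983,-.184],d@[.184,.983])
cv2.imwrite("pics/both6.png",np.hstack([cv2.resize(x[70:230,260:420],None,fx=2.5,fy=2.5) for x in (a,b)])[...,::-1])
E
```

```text
time: 8.97
tool_pos: [652.4, -89.7, 300.1]
tcp_rot: [-3.141, 0.004, 1.384]
contact_force: [-3.2, -10.1, -2.0]
grip_width: 0.8
finger_force: 5.1
time: 9.63
tool_pos: [638.8, -169.6, 367.3]
tcp_rot: [3.13, 0.001, 1.385]
contact_force: [0.4, 0.3, 1.9]
grip_width: 0.5
finger_force: 0.0
[324.9, 57.5] [441.6, 57.9]
[613.05897805 365.97266413 195.09032775] 0.07849453578626481 lam -66.8368947816523 465.55728080191466
```

View pics/both6.png

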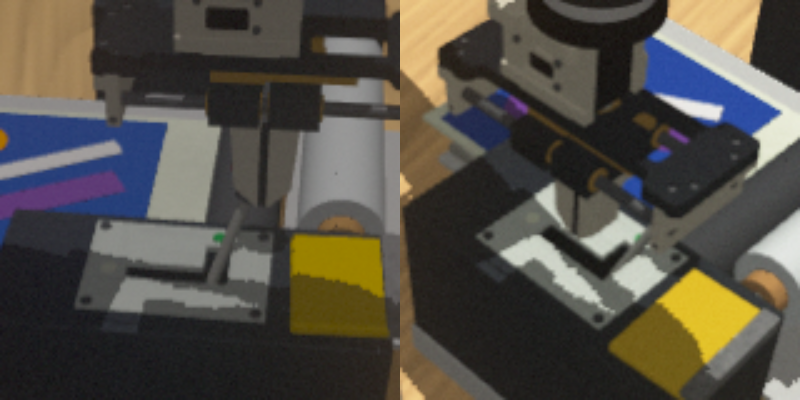

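The lever stands in the notch, but the gripper hides the knob in both views. I'll come further away and check it.

```bash
python3 -m creep '0 0 0.035 0 0 0 0;0 0 0.035 0 0 0 0;-0.035 0 0.01 0 0 0 0;-0.035 0 0 0 0 0 0;-0.035 0 0 0 0 0 0;-0.035 0 0 0 0 0 0;-0.03 0 0 0 0 0 0;0 0 0 0 0 0 0'; python3 - <<'E'
from h import *
a=viewer.capture("side");b=viewer.capture("scene")
f=lambda im:[t for t in blobs(im,red) if t[0][1]>80]
print(f(a),f(b));A=f(a)[0][0];B=f(b)[0][0]
k,e=cross(ray(viewer.camera_info("scene"),*B),ray(viewer.camera_info("side"),*A));d=k[:2]-[593.1,-103.9]
print(k,e,"lam",d@[.983,-.184],d@[.184,.983])
cv2.imwrite("pics/both7.png",np.hstack([a[:,160:],b[:,160:480]])[...,::-1])
E
```

```text
time: 10.4
tool_pos: [463.4, -167.7, 440.1]
tcp_rot: [-3.139, -0.0, 1.385]
contact_force: [0.7, -0.8, 1.0]
grip_width: 0.6
finger_force: 0.0
[([363.5, 136.2], [353, 127, 21, 20, 327])] [([371.6, 148.4], [362, 139, 20, 20, 316])]
[653.78607897 -63.85894927 250.41320417] 0.013838543632198113 lam 52.286862296729915 50.526591393875776
```

View pics/both7.png

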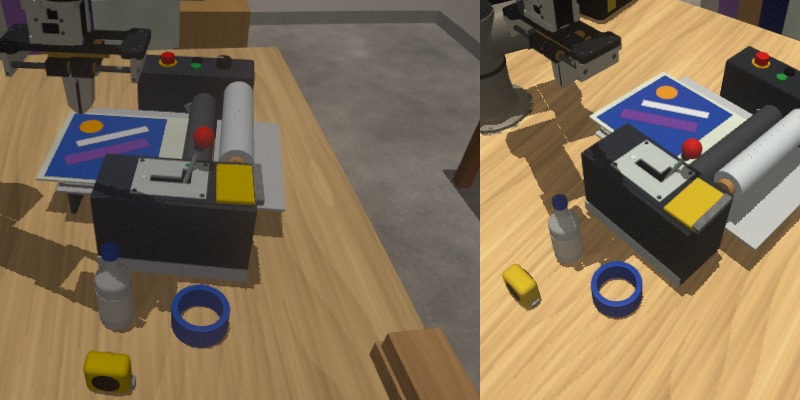

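The knob is measured at lam (52, 51, 250), against (53, 50, 249) expected when locked. The loose things look undisturbed and the robot is clear, so I hand in.

```bash
python3 -c "
from plant import order
print(order.close_job())"
```

```text
the job is handed in; nothing more can be done
None
```

The job is handed in: the lever is locked at the end of the notch (knob measured at laminator (52, 51, 250) mm, about (53, 50, 249) expected), pushing force read no more than about 11 N between rows, the loose things look undisturbed, and the arm is clear.

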